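# Slide the finned cooling block home in the chiller dock

## Task

Move the amber bottle that stands in front of the chiller dock upright to one side, then push the finned cooling block along the worktop into the dock until it is fully home, its four fins between the dock's five. The block carries two vials: slide it without lifting or tipping it and without touching the vials, and leave the beaker, the timer and the wash bottle where they stand.

Things in the scene. Friction and masses are not known exactly. Their poses are not given: they have to be found in the camera images.
- chiller_dock: Fixed dock: white housing x 0 to 60 mm, 150 mm wide in y, 58 mm high, low steel feet to y +-104. Five blue upright fins point along its -x (to the robot): from the blue face at x = -5 to x = -58 mm, 11 mm thick, 36 high, round noses, centred at y = -56, -28, 0, 28, 56 mm. Origin on the worktop, z up. Block home = block origin at x = -95 mm, y = 0 here, axes parallel.
- cooling_block: Loose aluminium block, about 0.6 kg, slides on the worktop. Body x = -40 (flat back, grey plate) to 30 mm, 95 mm wide in y (too wide to grasp), 40 high. Four upright fins point along its +x to x = 90 mm, 11 mm thick, 36 high, round noses, centred at y = -42, -14, 14, 42 mm. Side faces y = +-47.5 mm, flat for x = -40 to 84. Origin on the worktop, z up. 3 mm play each side of a fin in the dock.
- bottle_center (a point): Amber reagent bottle with black cap, 62 mm diameter, 134 mm high, 0.3 kg, upright in front of the dock's fins, in the block's way. This point lies on its axis half-way up (67 mm above its foot). May be grasped across the body up to 120 mm above its foot.
- vial_a: Amber sample vial with white cap, 23 mm diameter, 48 mm high, standing loose in a 26 mm deep pocket of the cooling block at x = 7 mm, y = -24 mm of the block; it sticks up to 62 mm above the worktop. Origin at the centre of its foot.
- vial_b: Second such vial, with blue cap, in the pocket at x = 7 mm, y = +24 mm of the block. Origin at the centre of its foot.
- small_beaker: Bystander: clear beaker, 50 mm diameter, 62 mm high. Origin at the centre of its foot.
- lab_timer: Bystander: white countdown timer, 70 x 70 mm, 34 mm high. Origin at the centre of its underside. Behind it on the right stands a fixed clear drawer organiser, over 150 mm high, filling the worktop from about x = 0.60 m on where y is below -0.35 m (from x = 0.55 m where y is below -0.45 m); a small fixed vial stands just before it at x = 0.66, y = -0.34 m.
- wash_bottle: Bystander: white wash bottle with red cap and bent spout, 64 mm diameter, 202 mm high. The bottle's axis is 27 mm along its own +y from its origin, which lies on the worktop; the thin spout overhangs to -y, its end 59 mm from the origin.
Not all that is in view belongs to the job. Of the things that look like the part that bears bottle_center, take the one that is farthest to the robot's right at the start.

How it is judged:
By the outcome, as a careful person would: the job done as asked, in the order asked, and still so for the second after the job is handed in, with the robot touching nothing.
It also fails if it takes over 72 s, if anything falls off the work surface, if the arm or the gripper's body presses on something with over 40 N, if the wrist force passes 120 N, or if a joint passes its speed limit or range.

## Robot

A 6-joint arm with a two-finger parallel gripper is mounted at the origin on a cart in front of the work surface, level with it; the furniture and walls round the work are solid. World frame = base frame: x ahead of the robot, y to its left, z up, the work surface at z = 0. Lengths are in m, angles in rad, forces in N, time in s.
With the tool pointing down it reaches from about 0.375 to 0.9 m from the base axis. Payload 3.1 kg.
Tool frame: the origin (TCP) lies midway between the tips of the shut fingers; the grasp point (between the pads) lies 19 mm behind it; x points along the fingers, z is the direction in which the jaws open and shut, and the axes are right-handed (so a half turn about x gives the same grasp; the last joint's range is limited). The gripper opens to 85 mm and grips with 20 to 120 N. Pads are 22 mm wide; open, the fingers measure 114 mm over their backs; the gripper's body (76 mm by 85 mm) begins 54 mm behind the grasp point. The pads swing forward as they close: fully open they stand 13 mm farther back than shut.
Start: joints at [-1.387, 0.527, 1.433, -0, 1.181, -0.178], TCP at [0.222, -0.584, 0.231] pointing down, gripper open.
Joint ranges: [-3.08, 3.08], [-0.75, 2.2], [0.22, 2.44], [-1.43, 4.57], [0, 2.65], [-2.85, 2.85]. Speed limits (rad/s): [2.79, 2.79, 3.14, 3.14, 3.14, 3.14].

## Interface

Orientations are given as a unit quaternion [x, y, z, w].
In Python, from station import telemetry, optics, manip gives the robot as it stands.
- The arm moves only by the tool step_arm, never from a script. Its argument "commands" is a list of rows, each a list of 4 numbers: the shift along the tool's x, y, z in m, then the turn about the tool's x in rad. A call has 1 to 8 rows; each row is the pose to reach, as a shift and turn from the pose measured when the call began, along the tool's axes at that moment; what a row does not reach only later rows make up. A row lasts 1/12 s, in which the tool goes at most 41.7 mm and 7.16 degrees, less where a joint would pass 70% of its speed; a pose out of reach is approached as far as the arm can. A call with a gripper value outside its range is refused whole. "jaw" is the finger opening in m, from 0 to 0.0854, set as the call begins (left out, the last holds). The fingers move at their own pace and stop on an object; "grip_force" is the grip in N (left out, the last holds). Time passes only in rows, so rows that repeat a pose let the fingers close. It gives the time, the measured TCP pose, the force and the opening at its end, in the units of the state.
- telemetry.sense(): the state, without advancing time (a new reading comes with each control period).
- optics.snapshot(name): name is "side" or "top" or "wrist"; returns the picture (480x640x3 uint8, red, green, blue); there is no depth.
- optics.camera_params(name): a dict with "mtx" (3x3 intrinsics, pixels), "origin" and "attitude" of the camera in the world. Camera axes: x right, y down, z forward; pixel columns grow to the right and rows downward; lengths in m; the calibration is good to about 2 mm. A picture is of the moment at which its call begins: read the wrist's pose just before it. camera_params takes no time and is no camera call; for the wrist camera it gives the pose at the moment of the call.
- manip.sign_off(): hands the job in, once; it reports no verdict.
The state is a dict: "t": time; "q": joint angles; "qd": joint speeds; "tau": joint torques, N m; "tcp_pos": TCP position; "tool_rot": TCP orientation; "force": force on the tool from outside, world axes, zero at the start; "ft_torque": the same for the moment, N m; "finger_gap": opening from 0.0 (shut) to 1.0 (fully open).
Only numpy, scipy, OpenCV 4.12 (cv2) and the standard library are available. Lean on these libraries where they do the work, as an engineer would, in place of code of your own. Each camera call takes 0.05 s, during which the arm holds its last target.

## Working session

There is one attempt and no reset: what is moved stays moved. The work goes in short steps, Python scripts to look and compute and a tool call to move; the robot and the scene stay as the last step left them, time stands still between calls to the robot, and variables do not carry over. Pictures are saved under pics/ and viewed, and the job is handed in when it is done.

Besides the shell and the picture viewer there is one more tool, called after "Call:" in YAML: its name, and indented under it one key for each argument. step_arm: Moves the arm, as the interface text tells. Its arguments: {"type":"object","properties":{"commands":{"type":"array","items":{"type":"array","items":{"type":"number"}}},"jaw":{"type":"number"},"grip_force":{"type":"number"}},"required":["commands"]}

```bash
ls; mkdir -p pics; python3 - <<'E'
from station import telemetry, optics, manip
import cv2
s=telemetry.sense(); print(s)
for n in ("side","top","wrist"):
    p=optics.camera_params(n); print(n,p)
    im=optics.snapshot(n); cv2.imwrite(f"pics/{n}0.png",im[:,:,::-1])
E
```

```text
pics
{'t': 0.0, 'q': array([-1.38646849e+00,  5.28465998e-01,  1.43389127e+00,  2.66958104e-05,
        1.18141428e+00, -1.78481979e-01]), 'qd': array([ 0.00035834,  0.00057061, -0.00031345,  0.00106048,  0.00080485,
        0.00056261]), 'tau': array([-3.62752944e-04, -4.42353845e+01, -1.78024596e+01, -3.45712142e-04,
        8.49109143e-03, -1.13699394e-05]), 'tcp_pos': array([ 0.22172632, -0.58358518,  0.23033724]), 'tool_rot': array([ 0.40214184,  0.58253918, -0.4010432 ,  0.58145886]), 'force': array([ 0.22613446, -0.00410353,  0.74016112]), 'ft_torque': array([-0.00693265, -0.01909989, -0.00054132]), 'finger_gap': 1.0037685932780804}
side {'mtx': array([[452.75554347,   0.        , 325.13097938],
       [  0.        , 452.75554347, 236.06618063],
       [  0.        ,   0.        ,   1.        ]]), 'origin': array([0.50447278, 0.43572251, 0.88234005]), 'attitude': array([-0.0499143 ,  0.96584172, -0.25376412,  0.01618953])}
top {'mtx': array([[555.46065718,   0.        , 314.6220338 ],
       [  0.        , 555.46065718, 249.59655993],
       [  0.        ,   0.        ,   1.        ]]), 'origin': array([ 0.48959355, -0.01007051,  0.98939252]), 'attitude': array([ 0.70913776, -0.7043101 ,  0.02912805, -0.01491564])}
wrist {'mtx': array([[416.4687439 ,   0.        , 311.68252357],
       [  0.        , 416.4687439 , 234.39804852],
       [  0.        ,   0.        ,   1.        ]]), 'origin': array([ 0.28351499, -0.56047148,  0.37268924]), 'attitude': array([ 0.81607396, -0.56226653, -0.0763847 ,  0.10974984])}
```

View pics/top0.png

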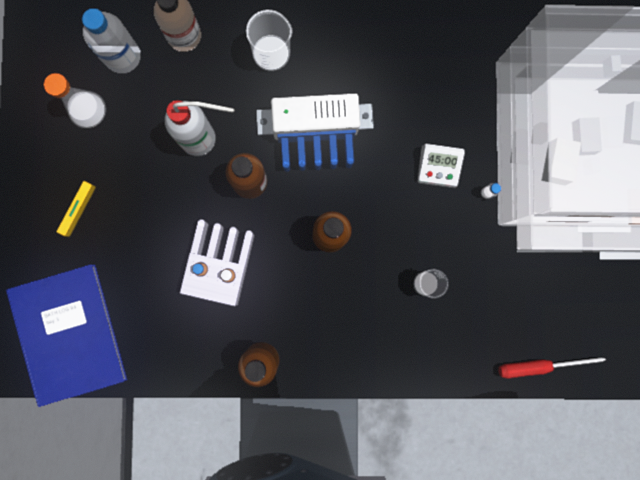

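View pics/side0.png

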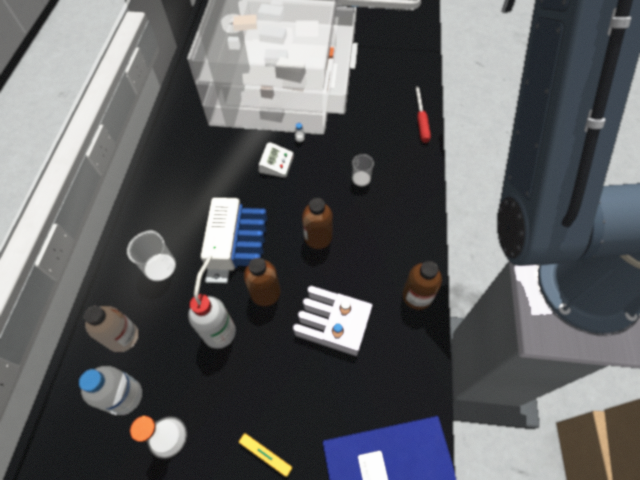

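View pics/wrist0.png

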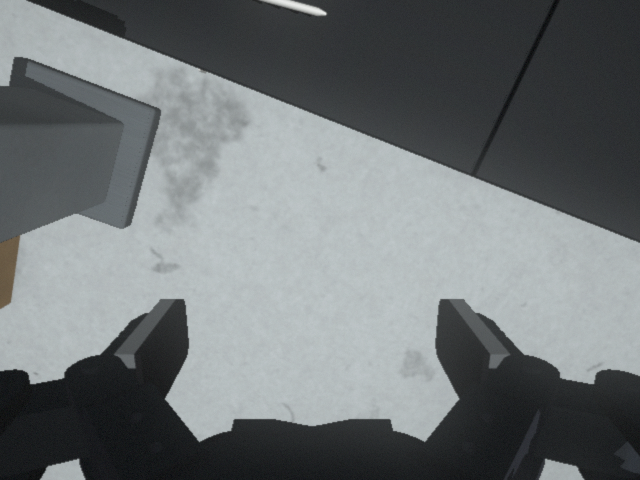

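Top view shows three amber bottles, at (246,174), (332,231) and (259,365). There is also a paler brown bottle at (178,25). The one farthest to the robot's right (+col) is at (332,231), and it stands in front of the dock fins (318,150). The block is at (217,265), turned roughly 10°. I'll check that bottle in a close crop and measure.

```bash
cat > h.py <<'E'
import numpy as np, cv2
from scipy.spatial.transform import Rotation as R
from station import telemetry, optics, manip
def ray(n,uv,P=None):
    P=P or optics.camera_params(n); K=P['mtx']; Rm=R.from_quat(P['attitude']).as_matrix()
    uv=np.atleast_2d(np.array(uv,float)); d=np.c_[(uv[:,0]-K[0,2])/K[0,0],(uv[:,1]-K[1,2])/K[1,1],np.ones(len(uv))]@Rm.T
    return np.array(P['origin']),d
def plane(n,uv,z,P=None):
    o,d=ray(n,uv,P); return o+d*((z-o[2])/d[:,2])[:,None]
def tri(a,ua,b,ub):
    o1,d1=ray(a,ua);o2,d2=ray(b,ub);d1=d1[0];d2=d2[0]
    s=np.linalg.lstsq(np.c_[d1,-d2],o2-o1,rcond=None)[0]
    p,q=o1+s[0]*d1,o2+s[1]*d2; return (p+q)/2,np.linalg.norm(p-q)
def proj(n,p,P=None):
    P=P or optics.camera_params(n); c=(np.atleast_2d(p)-P['origin'])@R.from_quat(P['attitude']).as_matrix()
    c=c@P['mtx'].T; return c[:,:2]/c[:,2:]
E
python3 - <<'E'
import cv2
im=cv2.imread('pics/top0.png')
a=cv2.resize(im[80:320,160:420],None,fx=3,fy=2.5,interpolation=cv2.INTER_CUBIC)
a=cv2.resize(im[85:285,250:400],None,fx=3,fy=3,interpolation=cv2.INTER_CUBIC); cv2.imwrite('pics/c1.png',a)
a=cv2.resize(im[140:320,160:280],None,fx=3.3,fy=3.3,interpolation=cv2.INTER_CUBIC); cv2.imwrite('pics/c2.png',a)
E
python3 - <<'E'
from h import *
im=cv2.imread('pics/top0.png');hsv=cv2.cvtColor(im,cv2.COLOR_BGR2HSV)
blue=cv2.inRange(hsv,(100,120,60),(125,255,255)); sub=blue.copy(); sub[:,:270]=0; sub[:,370:]=0; sub[:120]=0;sub[180:]=0
ys,xs=np.nonzero(sub);print('blue',xs.min(),xs.max(),ys.min(),ys.max())
for r in range(140,170,3):
    print(r,np.nonzero(np.diff(np.r_[0,(sub[r]>0).astype(int),0]))[0])
# block white
w=cv2.inRange(hsv,(0,0,120),(180,60,255)); w[:, :175]=0; w[:,260:]=0; w[:215]=0; w[310:]=0
cs,_=cv2.findContours(w,cv2.RETR_EXTERNAL,cv2.CHAIN_APPROX_SIMPLE)
for c in cs:
    if cv2.contourArea(c)>100: print(cv2.contourArea(c),cv2.minAreaRect(c),cv2.approxPolyDP(c,2,True)[:,0].tolist())
for u in [(246,174),(332,231),(259,365)]: print(u,plane('top',[u],0.067))
for nm,u in dict(cap=(333,228)).items(): print(plane('top',[u],0.134))
E
```

```text
blue 278 355 130 170
140 [281 289 297 305 313 321 329 337 346 353]
143 [281 289 298 304 314 321 330 337 345 353]
146 [281 289 298 305 314 321 330 337 346 353]
149 [282 289 298 305 314 321 330 337 346 353]
152 [282 289 298 305 314 321 330 338 346 354]
155 [282 290 298 306 314 322 330 338 346 354]
158 [282 290 298 306 314 322 330 338 346 354]
161 [282 290 298 306 314 322 330 338 346 354]
164 [282 290 298 306 315 322 331 337 349 352]
167 [283 290 300 305 335 336]
3639.0 ((216.7382049560547, 262.1995544433594), (59.063232421875, 77.5928726196289), 13.392498016357422) [[200, 219], [197, 222], [180, 293], [235, 305], [252, 241], [252, 232], [246, 231], [239, 260], [234, 263], [231, 258], [237, 230], [231, 227], [221, 260], [215, 257], [222, 227], [215, 223], [204, 256], [200, 252], [207, 224]]
(246, 174) [[0.67314742 0.08724669 0.067     ]]
(332, 231) [[ 0.5785105  -0.05725427  0.067     ]]
(259, 365) [[0.35694424 0.06159501 0.067     ]]
[[ 0.57672737 -0.05535647  0.134     ]]
```

View pics/c1.png

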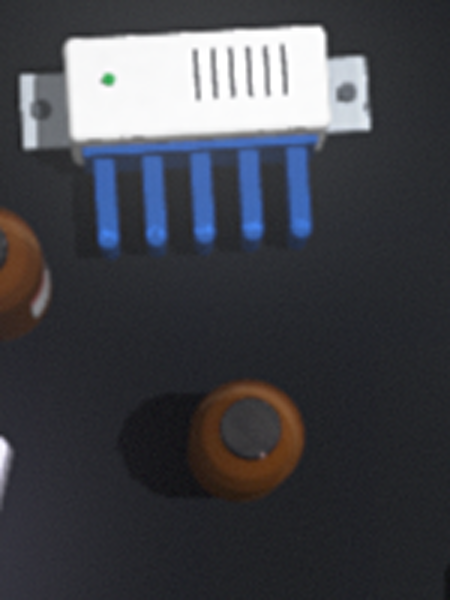

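View pics/c2.png

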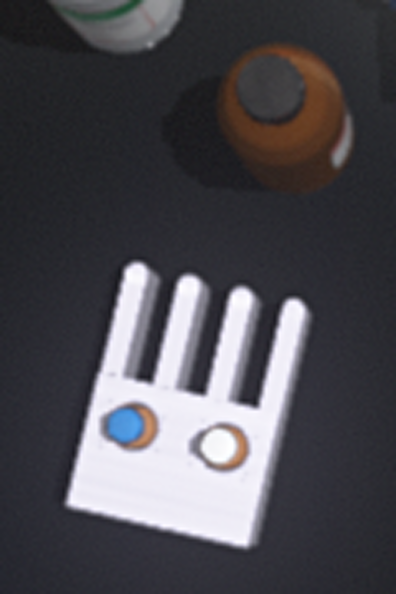

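The crop confirms the target: an amber bottle with a black cap, alone in front of the dock's five fins. Next I'll get the poses of the dock, block, bottle and bystanders.

```bash
python3 - <<'E'
from h import *
im=cv2.imread('pics/top0.png');hsv=cv2.cvtColor(im,cv2.COLOR_BGR2HSV)
g=im.astype(float)
# dock fins subpixel: weight = B - R
w=np.clip(g[:,:,0]-g[:,:,2]-30,0,None)
cs=[]
for i,c0 in enumerate([285.5,301.5,317.5,333.5,349.5]):
    for r in range(143,161,2):
        c=np.arange(int(c0-6),int(c0+8)); ww=w[r,c]; cs.append((i,(ww*c).sum()/ww.sum(),r))
cs=np.array(cs); P=plane('top',cs[:,1:],0.036)
dirs=[];mid=[]
for i in range(5):
    p=P[cs[:,0]==i]; k=np.polyfit(p[:,0],p[:,1],1); dirs.append(k[0]); mid.append(np.polyval(k,0.72))
print('dock slopes',np.degrees(np.arctan(dirs)),'y at .72',mid,np.diff(mid))
# nose tips: lowest row bright
for i,c0 in enumerate([286,302,318,334,350]):
    col=w[155:180,c0-1:c0+2].mean(1); print('nose',c0,155+np.where(col>col[:4].mean()/2)[0].max())
print(plane('top',[(286,168),(302,168),(318,167.5),(334,167),(350,166)],0.02))
# housing corners top z .058
hc=np.array([(66,40),(326,27),(329,131),(73,143)])/3+[250,85]
print('housing',plane('top',hc,0.058))
# block
bc=np.array([(67,505),(248,547),(258,408),(103,373)])/3.3+[160,140]
b=plane('top',bc,0.040);print('block body corners',b, np.linalg.norm(np.diff(b,axis=0),axis=1))
ft=np.array([(138,263),(190,276),(242,288),(296,300)])/3.3+[160,140]
print('fin tips',plane('top',ft,0.036))
print('vial caps',plane('top',np.array([(126,426),(217,446)])/3.3+[160,140],0.062))
for n,u,z in [('timer',(441,166),.034),('beaker base',(432,285),.03),('bottleA',(241,166),.134),('bottleC',(255,373),.134),('target cap',(333,228),.134)]: print(n,plane('top',[u],z))
for a,b_ in [((333,228),(317,205)),((241,166),(258,267)),((255,373),(430,270))]: print(tri('top',a,'side',b_))
E
```

```text
dock slopes [4.38803189 4.39060538 4.35903936 4.10009129 4.04202042] y at .72 [np.float64(0.023535164631952002), np.float64(-0.004464582502646343), np.float64(-0.03247788225816979), np.float64(-0.06048658341418189), np.float64(-0.0885603748532538)] [-0.02799975 -0.0280133  -0.0280087  -0.02807379]
nose 286 167
nose 302 166
nose 318 165
nose 334 164
nose 350 163
[[ 0.69391197  0.02199086  0.02      ]
 [ 0.69420771 -0.00621241  0.02      ]
 [ 0.69539638 -0.03444384  0.02      ]
 [ 0.6965866  -0.0627119   0.02      ]
 [ 0.69867234 -0.09101465  0.02      ]]
housing [[ 0.80587686  0.0457366   0.058     ]
 [ 0.81538594 -0.1024316   0.058     ]
 [ 0.75508432 -0.10421691  0.058     ]
 [ 0.74643764  0.04112286  0.058     ]]
block body corners [[0.47337144 0.19844165 0.04      ]
 [0.4523803  0.10533109 0.04      ]
 [0.52392589 0.10125522 0.04      ]
 [0.54145418 0.18137322 0.04      ]] [0.09544739 0.07166159 0.08201302]
fin tips [[0.59917962 0.16517461 0.036     ]
 [0.59260385 0.13806697 0.036     ]
 [0.58654955 0.11096001 0.036     ]
 [0.58050168 0.08280401 0.036     ]]
vial caps [[0.51359887 0.16486652 0.062     ]
 [0.50383199 0.11900082 0.062     ]]
timer [[ 0.69733532 -0.24916388  0.034     ]]
beaker base [[ 0.48961259 -0.23283441  0.03      ]]
bottleA [[0.67229372 0.08810187 0.134     ]]
bottleC [[0.35454069 0.06230495 0.134     ]]
target cap [[ 0.57672737 -0.05535647  0.134     ]]
(array([ 0.57704514, -0.05559141,  0.12952403]), np.float64(0.00027492941836975354))
(array([0.6721762 , 0.08897924, 0.12582009]), np.float64(0.0036471972902469775))
(array([0.3538105 , 0.06294792, 0.12586386]), np.float64(0.0010978245594883342))
```

```bash
cat >> h.py <<'E'
def st():
    s=telemetry.sense(); Rm=R.from_quat(s['tool_rot']).as_matrix()
    z=Rm[:,2]; return s,Rm,np.degrees(np.arctan2(z[1],z[0]))
def go(p,jawyaw=None):
    """row from the present pose to TCP p, jaw axis at jawyaw deg (mod 180)"""
    s,Rm,y=st(); d=Rm.T@(np.array(p)-s['tcp_pos'])
    t=0
    if jawyaw is not None: t=-((jawyaw-y+90)%180-90)   # tool x down: + turn = yaw decreases
    print('now',s['tcp_pos'].round(4),'jawyaw',round(y,2),'q',s['q'].round(2),'t',round(s['t'],2),'| row',d.round(4),'turn',round(np.radians(t),4),'(deg',round(t,1),') rows>=',int(np.ceil(max(np.linalg.norm(d)/.0417,abs(t)/7.16))))
E
python3 - <<'E'
from h import *
s,Rm,y=st(); print(Rm.round(3))
go([0.577,-0.0555,0.21],90); go([0.577,-0.0555,0.21],0);
P=optics.camera_params('wrist'); print(Rm.T@(P['origin']-s['tcp_pos']), Rm.T@R.from_quat(P['attitude']).as_matrix())
E
```

```text
[[-0.     0.935  0.355]
 [ 0.002  0.355 -0.935]
 [-1.     0.    -0.002]]
now [ 0.2217 -0.5837  0.2305] jawyaw -69.21 q [-1.39  0.53  1.43 -0.    1.18 -0.18] t 0.15 | row [ 0.0213  0.5196 -0.3677] turn 0.3628 (deg 20.8 ) rows>= 16
now [ 0.2217 -0.5837  0.2305] jawyaw -69.21 q [-1.39  0.53  1.43 -0.    1.18 -0.18] t 0.15 | row [ 0.0213  0.5196 -0.3677] turn -1.208 (deg -69.2 ) rows>= 16
[-1.42263316e-01  6.60518487e-02 -6.40442763e-06] [[-7.65568929e-04 -2.65378759e-01  9.64143935e-01]
 [ 1.21391264e-03 -9.64143754e-01 -2.65377746e-01]
 [ 9.99998970e-01  9.67221556e-04  1.06026513e-03]]
```

Call:
step_arm:
  commands:
    - [0.003, 0.03, -0.02, 0.03]
    - [0.006, 0.065, -0.045, 0.06]
    - [0.01, 0.1, -0.07, 0.1]
    - [0.01, 0.134, -0.095, 0.14]
    - [0.01, 0.168, -0.12, 0.18]
    - [0.01, 0.202, -0.144, 0.22]
    - [0.01, 0.236, -0.168, 0.26]
    - [0.01, 0.26, -0.184, 0.28]
  jaw: 0.0854

```text
t: 0.82
tcp_pos: [0.4002, -0.3163, 0.2207]
tool_rot: [0.48, 0.521, -0.478, 0.519]
force: [0.9, -0.3, -0.2]
finger_gap: 0.997
```

```bash
python3 -c "
from h import *
go([0.577,-0.0555,0.21],-90)"
```

```text
now [ 0.4002 -0.3163  0.2207] jawyaw -85.31 q [-0.89  0.39  1.73  0.    1.03  0.6 ] t 0.82 | row [ 0.0115  0.1975 -0.2454] turn 0.0819 (deg 4.7 ) rows>= 8
```

Call:
step_arm:
  commands:
    - [0.002, 0.022, -0.028, 0.02]
    - [0.004, 0.05, -0.062, 0.04]
    - [0.006, 0.08, -0.098, 0.06]
    - [0.008, 0.11, -0.134, 0.08]
    - [0.01, 0.138, -0.17, 0.08]
    - [0.01, 0.164, -0.203, 0.08]
    - [0.011, 0.187, -0.232, 0.08]
    - [0.011, 0.1975, -0.2454, 0.08]

```text
t: 1.48
tcp_pos: [0.5782, -0.0523, 0.2102]
tool_rot: [0.5, 0.502, -0.498, 0.5]
force: [0.0, -0.5, -0.0]
finger_gap: 1.0
```

```bash
python3 - <<'E'
from h import *
go([0.577,-0.0555,0.08],-90)
im=optics.snapshot('wrist'); cv2.imwrite('pics/w1.png',im[:,:,::-1])
go([0.577,-0.0555,0.08],-90)
E
```

```text
now [ 0.5782 -0.0523  0.2102] jawyaw -89.79 q [-0.28  0.49  1.57  0.    1.08  1.28] t 1.48 | row [ 0.1301 -0.0012  0.0038] turn 0.0037 (deg 0.2 ) rows>= 4
now [ 0.5808 -0.0488  0.2103] jawyaw -89.64 q [-0.28  0.49  1.56  0.01  1.08  1.28] t 1.53 | row [ 0.1303 -0.0042  0.0076] turn 0.0062 (deg 0.4 ) rows>= 4
```

View pics/w1.png

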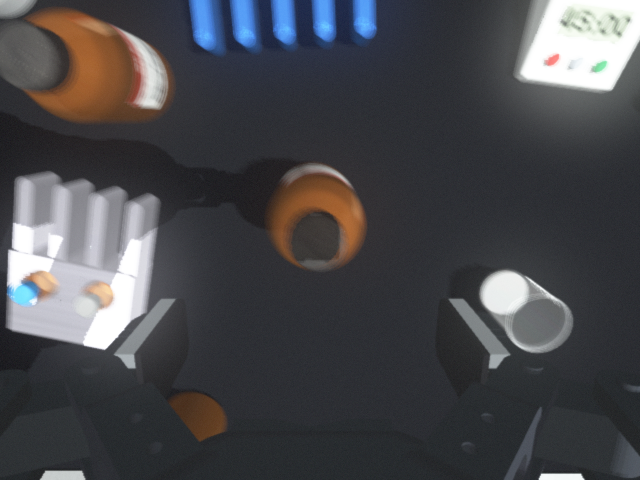

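The wrist view shows the target bottle with its cap at about (315,237), midway between the fingers. Dock fins are at the top, the block at left, the beaker at right. The arm was still settling, so I'll re-measure the cap.

```bash
python3 - <<'E'
from h import *
im=optics.snapshot('wrist')
P=optics.camera_params('wrist'); im=optics.snapshot('wrist'); cv2.imwrite('pics/w2.png',im[:,:,::-1])
hsv=cv2.cvtColor(im,cv2.COLOR_RGB2HSV)
m=cv2.inRange(hsv,(5,120,60),(20,255,255)); m[:,:230]=0;m[:,420:]=0;m[:130]=0;m[300:]=0
c=max(cv2.findContours(m,cv2.RETR_EXTERNAL,cv2.CHAIN_APPROX_NONE)[0],key=cv2.contourArea)
print(cv2.boundingRect(c),cv2.minEnclosingCircle(c))
sub=im[180:300,260:380]; g=cv2.cvtColor(sub,cv2.COLOR_RGB2GRAY)
d=cv2.inRange(hsv,(0,0,0),(180,110,90)); h=np.zeros_like(d); cv2.drawContours(h,[cv2.convexHull(c)],-1,255,-1); d&=h
cc=max(cv2.findContours(d,cv2.RETR_EXTERNAL,cv2.CHAIN_APPROX_NONE)[0],key=cv2.contourArea); M=cv2.minEnclosingCircle(cc);print('cap',M)
print(plane('wrist',[M[0]],.134,P)); go([0.577,-0.0555,0.08],-90)
E
```

```text
(274, 177, 95, 95) ((320.60870361328125, 224.6086883544922), 48.9646110534668)
cap ((320.9718322753906, 242.45774841308594), 28.90400505065918)
[[ 0.58055365 -0.05674829  0.134     ]]
now [ 0.5776 -0.0534  0.21  ] jawyaw -89.64 q [-0.29  0.49  1.57  0.    1.08  1.28] t 1.63 | row [ 0.13   -0.0004  0.0025] turn 0.0063 (deg 0.4 ) rows>= 4
```

Call:
step_arm:
  commands:
    - [0.02, 0.0004, 0.003, 0.006]
    - [0.05, 0.0004, 0.003, 0.006]
    - [0.08, 0.0004, 0.003, 0.006]
    - [0.108, 0.0004, 0.003, 0.006]
    - [0.127, 0.0004, 0.003, 0.006]
    - [0.137, 0.0004, 0.003, 0.006]
    - [0.137, 0.0004, 0.003, 0.006]

```text
t: 2.22
tcp_pos: [0.5756, -0.0566, 0.0707]
tool_rot: [0.5, 0.502, -0.501, 0.497]
force: [-0.9, 0.8, 0.7]
finger_gap: 1.002
```

Call:
step_arm:
  commands:
    - [0, 0, 0, 0]
    - [0, 0, 0, 0]
    - [0, 0, 0, 0]
    - [0, 0, 0, 0]
    - [0, 0, 0, 0]
    - [0, 0, 0, 0]
  jaw: 0.05
  grip_force: 30

```text
t: 2.72
tcp_pos: [0.5763, -0.0571, 0.0719]
tool_rot: [0.5, 0.502, -0.5, 0.498]
force: [-1.7, -1.5, 4.3]
finger_gap: 0.718
```

```bash
python3 - <<'E'
from h import *
go([0.578,-0.185,0.095],-90)
im=optics.snapshot('wrist'); cv2.imwrite('pics/w3.png',im[:,:,::-1])
E
```

```text
now [ 0.5763 -0.0571  0.0719] jawyaw -90.05 q [-0.29  0.69  1.67  0.    0.79  1.28] t 2.72 | row [-0.0236  0.0017  0.1279] turn -0.0009 (deg -0.1 ) rows>= 4
```

View pics/w3.png

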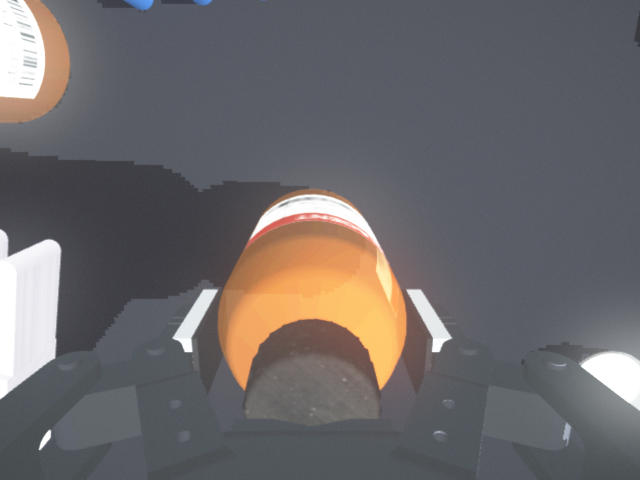

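The fingers stopped at 0.718 × 85.4 = 61 mm, which matches the bottle's 62 mm, so it is held upright between the pads. I'll lift it a little and carry it to the right.

Call:
step_arm:
  commands:
    - [-0.005, 0, 0, 0]
    - [-0.012, 0, 0, 0]
    - [-0.015, 0, 0, 0]
    - [-0.015, 0, 0, 0]
  grip_force: 40

```text
t: 3.1
tcp_pos: [0.5769, -0.057, 0.0876]
tool_rot: [0.5, 0.501, -0.5, 0.498]
force: [-0.0, -0.2, -3.1]
finger_gap: 0.715
```

Call:
step_arm:
  commands:
    - [0, 0, 0.01, 0]
    - [0, 0, 0.03, 0]
    - [0, 0, 0.055, 0]
    - [0, 0, 0.08, 0]
    - [0, 0, 0.103, 0]
    - [0, 0.001, 0.12, 0]
    - [0, 0.001, 0.128, 0]
    - [0, 0.001, 0.128, 0]

```text
t: 3.77
tcp_pos: [0.5779, -0.1873, 0.087]
tool_rot: [0.501, 0.5, -0.501, 0.498]
force: [0.5, -0.6, -2.6]
finger_gap: 0.723
```

Call:
step_arm:
  commands:
    - [0, 0, 0, 0]
    - [0.005, 0, 0, 0]
    - [0.01, 0, 0, 0]
    - [0.013, 0, 0, 0]
    - [0.0145, 0, 0, 0]
    - [0.0145, 0, 0, 0]

```text
t: 4.27
tcp_pos: [0.5777, -0.1863, 0.0722]
tool_rot: [0.501, 0.501, -0.501, 0.498]
force: [-0.1, -0.8, -3.3]
finger_gap: 0.719
```

```bash
python3 - <<'E'
from h import *
go([0.578,-0.185,0.0719],-90)
im=optics.snapshot('side'); cv2.imwrite('pics/s1.png',im[:,:,::-1])
E
```

```text
now [ 0.5777 -0.1863  0.0722] jawyaw -90.14 q [-0.5   0.72  1.6   0.    0.83  1.08] t 4.27 | row [ 0.0003  0.0003 -0.0013] turn -0.0025 (deg -0.1 ) rows>= 1
```

View pics/s1.png

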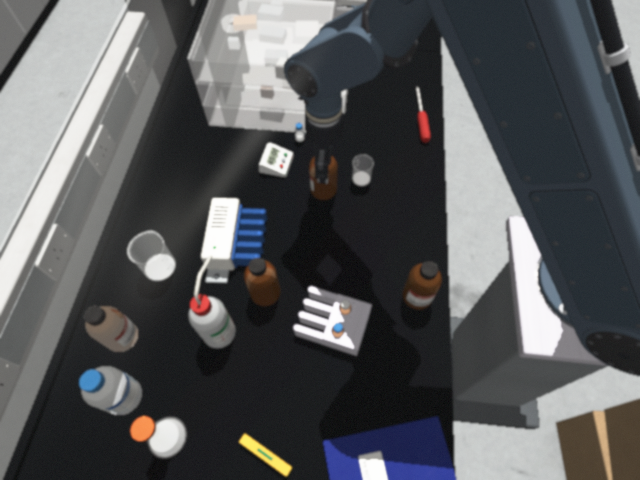

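The bottle is now at (322,178) in the side view, upright and clear of the beaker and timer. The force is −3.3 N, so it still hangs just above the table. I'll lower it gently.

Call:
step_arm:
  commands:
    - [0.001, 0, 0, 0]
    - [0.0015, 0, 0, 0]
    - [0.0015, 0, 0, 0]

```text
t: 4.57
tcp_pos: [0.5783, -0.1867, 0.0719]
tool_rot: [0.501, 0.5, -0.5, 0.498]
force: [-1.2, 1.2, 3.6]
finger_gap: 0.714
```

Contact with the table. I'll open and retreat upward.

Call:
step_arm:
  commands:
    - [0, 0, 0, 0]
    - [0, 0, 0, 0]
    - [0, 0, 0, 0]
    - [0, 0, 0, 0]
  jaw: 0.0854

```text
t: 4.9
tcp_pos: [0.5785, -0.1869, 0.0719]
tool_rot: [0.501, 0.5, -0.5, 0.499]
force: [-0.3, 0.1, 0.4]
finger_gap: 0.999
```

Call:
step_arm:
  commands:
    - [-0.01, 0, 0, 0]
    - [-0.03, 0, 0, 0]
    - [-0.06, 0, 0, 0]
    - [-0.095, 0, 0, 0]
    - [-0.13, 0, 0, 0]
    - [-0.15, 0, 0, 0]
    - [-0.16, 0, 0, 0]

```text
t: 5.48
tcp_pos: [0.5804, -0.1881, 0.2365]
tool_rot: [0.502, 0.498, -0.5, 0.501]
force: [0.2, -0.1, 0.4]
finger_gap: 0.999
```

```bash
python3 - <<'E'
from h import *
# fence start: left side of block. block pose
b=np.array([0.502,0.143]);a=np.radians(-12.5);ex=np.array([np.cos(a),np.sin(a)]);ey=np.array([-ex[1],ex[0]])
print(ex,ey)
p=b+ex*0.015+ey*(0.0475+0.011+0.025); print('fence start',p)
go([p[0],p[1],0.22],np.degrees(a))
go([p[0],p[1],0.22],np.degrees(a)+180)
E
```

```text
[ 0.97629601 -0.21643961] [0.21643961 0.97629601]
fence start [0.53471715 0.22127412]
now [ 0.5804 -0.1881  0.2365] jawyaw -90.14 q [-0.5   0.5   1.47  0.    1.17  1.08] t 5.48 | row [ 0.0156 -0.0468 -0.4093] turn -1.355 (deg -77.6 ) rows>= 11
now [ 0.5804 -0.1881  0.2365] jawyaw -90.14 q [-0.5   0.5   1.47  0.    1.17  1.08] t 5.48 | row [ 0.0156 -0.0468 -0.4093] turn -1.355 (deg -77.6 ) rows>= 11
```

Call:
step_arm:
  commands:
    - [0.003, -0.004, -0.025, -0.1]
    - [0.006, -0.008, -0.06, -0.22]
    - [0.009, -0.012, -0.1, -0.34]
    - [0.012, -0.016, -0.14, -0.46]
    - [0.015, -0.02, -0.18, -0.58]
    - [0.015, -0.024, -0.22, -0.7]
    - [0.015, -0.03, -0.26, -0.82]
    - [0.015, -0.036, -0.3, -0.94]
  jaw: 0.05

```text
t: 6.15
tcp_pos: [0.544, 0.1138, 0.2201]
tool_rot: [0.218, 0.671, -0.218, 0.674]
force: [0.6, -0.0, -0.4]
finger_gap: 0.583
```

```bash
python3 - <<'E'
from h import *
go([0.5347,0.2213,0.2],-12.5)
E
```

```text
now [0.544  0.1138 0.2201] jawyaw -35.96 q [ 0.01  0.45  1.62 -0.    1.07  0.63] t 6.15 | row [ 0.0199  0.0816 -0.0708] turn -0.4094 (deg -23.5 ) rows>= 4
```

Call:
step_arm:
  commands:
    - [0.005, 0.02, -0.018, -0.1]
    - [0.01, 0.045, -0.04, -0.22]
    - [0.015, 0.068, -0.06, -0.33]
    - [0.02, 0.08, -0.07, -0.4]
    - [0.02, 0.0816, -0.0708, -0.4094]
    - [0.02, 0.0816, -0.0708, -0.4094]

```text
t: 6.65
tcp_pos: [0.5337, 0.222, 0.199]
tool_rot: [0.076, 0.702, -0.077, 0.704]
force: [0.6, -0.2, 0.8]
finger_gap: 0.586
```

```bash
python3 - <<'E'
from h import *
P=optics.camera_params('wrist');im=optics.snapshot('wrist'); cv2.imwrite('pics/w4.png',im[:,:,::-1])
im=optics.snapshot('top'); cv2.imwrite('pics/t2.png',im[:,:,::-1])
import pickle; pickle.dump(P,open('P4.pkl','wb'))
go([0.5347,0.2213,0.006],-12.5)
E
```

```text
now [0.5346 0.2205 0.1997] jawyaw -12.59 q [ 0.2   0.5   1.59 -0.    1.05  0.42] t 6.75 | row [ 0.1937  0.0011 -0.0007] turn -0.0015 (deg -0.1 ) rows>= 5
```

View pics/w4.png

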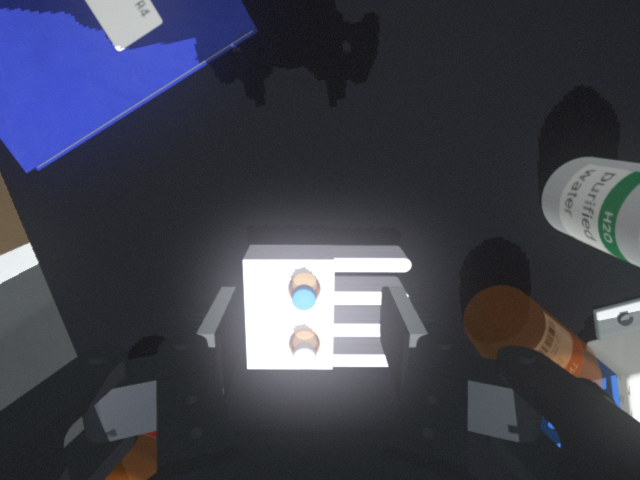

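View pics/t2.png

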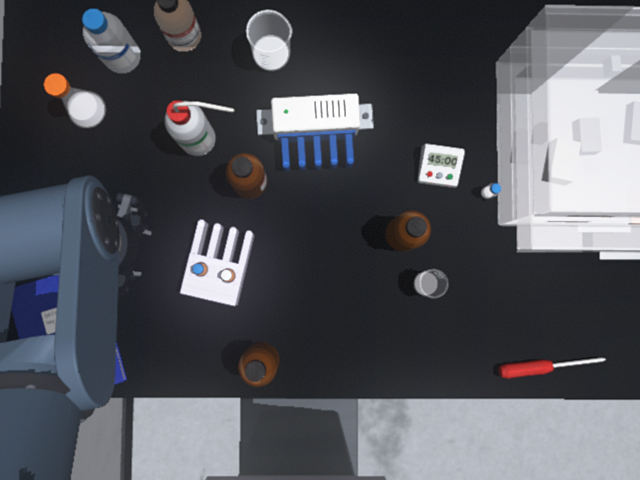

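The bottle now stands upright at (410,231) in the top view, clear of the beaker and timer. In the wrist view the block is square to the fingers, with its left face near row 255. I'll descend beside the left face.

Call:
step_arm:
  commands:
    - [0.02, 0.001, 0, 0]
    - [0.055, 0.001, 0, 0]
    - [0.095, 0.001, 0, 0]
    - [0.13, 0.001, 0, 0]
    - [0.16, 0.001, 0, 0]
    - [0.18, 0.001, 0, 0]
    - [0.19, 0.001, 0, 0]
    - [0.192, 0.001, 0, 0]

```text
t: 7.42
tcp_pos: [0.5347, 0.2195, 0.006]
tool_rot: [0.077, 0.703, -0.08, 0.703]
force: [-0.3, -0.3, 0.3]
finger_gap: 0.588
```

```bash
python3 - <<'E'
from h import *
P=optics.camera_params('wrist');im=optics.snapshot('wrist'); cv2.imwrite('pics/w5.png',im[:,:,::-1])
print(telemetry.sense()['force'])
go([0.5347,0.2213,0.006],-12.5)
E
```

```text
[-0.8991433  -0.03333669 -0.22859323]
now [0.5354 0.2199 0.007 ] jawyaw -12.7 q [ 0.2   0.8   1.69 -0.    0.65  0.42] t 7.47 | row [ 0.001   0.0012 -0.001 ] turn -0.0035 (deg -0.2 ) rows>= 1
```

View pics/w5.png

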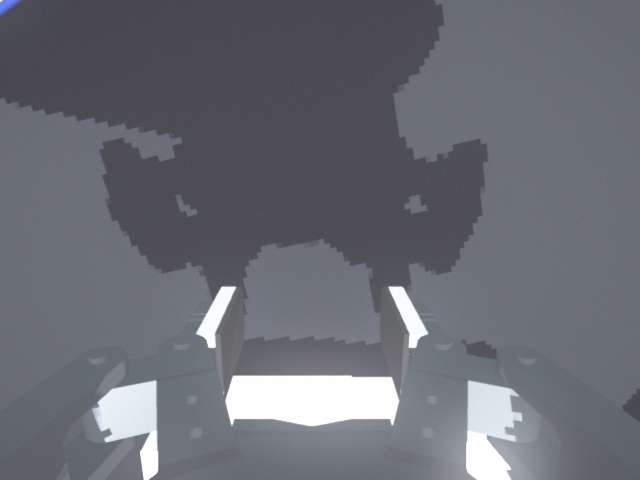

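```bash
cat >> h.py <<'E'
def fence(b,yaw,off=.0585,along=.015,side=+1):
    a=np.radians(yaw);ex=np.array([np.cos(a),np.sin(a)]);ey=np.array([-ex[1],ex[0]])
    return np.array(b)+ex*along+ey*off*side
def rows(F,yaw,n,z=.006,f0=0,f1=1):
    s,Rm,y=st(); d=Rm.T@(np.r_[F,z]-s['tcp_pos']); t=np.radians(-((yaw-y+90)%180-90))
    for k in range(1,n+1): print([round(float(v),4) for v in np.r_[d,t]*k/n])
E
python3 - <<'E'
from h import *
print('contact'); rows(fence([.502,.143],-12.5),-12.5,6)
E
```

```text
contact
[0.0002, -0.004, -0.0001, -0.0006]
[0.0003, -0.0079, -0.0003, -0.0012]
[0.0005, -0.0119, -0.0004, -0.0018]
[0.0007, -0.0159, -0.0006, -0.0023]
[0.0009, -0.0198, -0.0007, -0.0029]
[0.001, -0.0238, -0.0009, -0.0035]
```

Call:
step_arm:
  commands:
    - [0.0, -0.004, 0, 0]
    - [0.0, -0.008, 0, 0]
    - [0.0, -0.012, 0, 0]
    - [0.0, -0.016, 0, 0]
    - [0.0, -0.019, 0, 0]
    - [0.0, -0.022, 0, 0]
    - [0.0, -0.024, 0, 0]

```text
t: 8.05
tcp_pos: [0.5305, 0.1966, 0.0076]
tool_rot: [0.078, 0.702, -0.079, 0.704]
force: [-0.0, 4.2, 1.5]
finger_gap: 0.588
```

```bash
python3 - <<'E'
from h import *
print(telemetry.sense()['force'])
b0=np.array([.502,.143]);b1=np.array([.490,-.0493])
for f in (.33,):
  y=-12.5+16.6*f; go([*fence(b0+(b1-b0)*f,y),.006],y); rows(fence(b0+(b1-b0)*f,y),y,8)
E
```

```text
[-0.04830795  4.2269003   1.51920863]
now [0.5305 0.1966 0.0076] jawyaw -12.76 q [ 0.16  0.79  1.73 -0.    0.62  0.38] t 8.05 | row [ 0.0016 -0.0616  0.0033] turn -0.1002 (deg -5.7 ) rows>= 2
[0.0002, -0.0077, 0.0004, -0.0125]
[0.0004, -0.0154, 0.0008, -0.0251]
[0.0006, -0.0231, 0.0012, -0.0376]
[0.0008, -0.0308, 0.0016, -0.0501]
[0.001, -0.0385, 0.002, -0.0626]
[0.0012, -0.0462, 0.0024, -0.0752]
[0.0014, -0.0539, 0.0028, -0.0877]
[0.0016, -0.0616, 0.0033, -0.1002]
```

Contact at 4.2 N, where predicted. I'll push slowly, turning as it goes.

Call:
step_arm:
  commands:
    - [0.0, -0.005, 0, -0.008]
    - [0.001, -0.011, 0.001, -0.018]
    - [0.001, -0.017, 0.001, -0.028]
    - [0.001, -0.023, 0.001, -0.038]
    - [0.001, -0.029, 0.002, -0.048]
    - [0.001, -0.035, 0.002, -0.058]
    - [0.001, -0.041, 0.002, -0.067]
    - [0.001, -0.045, 0.002, -0.073]

```text
t: 8.72
tcp_pos: [0.5225, 0.1514, 0.0066]
tool_rot: [0.052, 0.704, -0.053, 0.706]
force: [0.6, 2.9, 2.4]
finger_gap: 0.588
```

```bash
python3 - <<'E'
from h import *
print(telemetry.sense()['force'])
P=optics.camera_params('wrist');im=optics.snapshot('wrist'); cv2.imwrite('pics/w6.png',im[:,:,::-1])
im=optics.snapshot('top'); cv2.imwrite('pics/t3.png',im[:,:,::-1])
E
```

```text
[0.56327236 2.85574884 2.39904441]
```

View pics/w6.png

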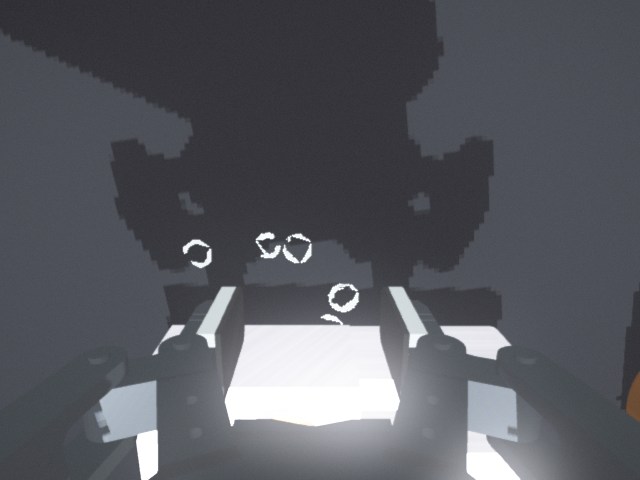

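View pics/t3.png

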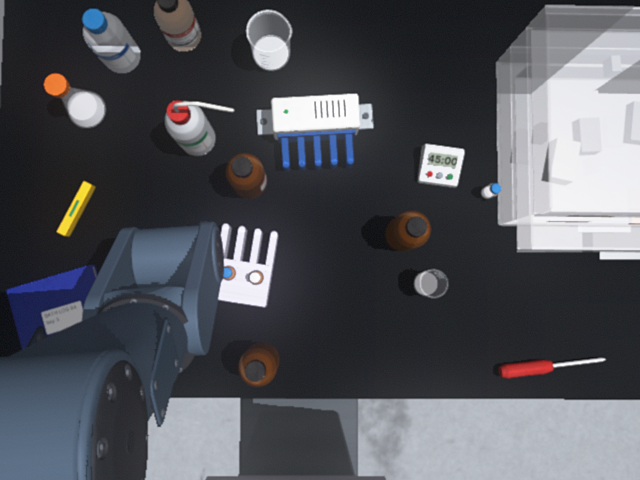

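The block follows flush with both fingers (wrist view: face edge at row 325, parallel to the image). In the top view its fins are at (242,242) and the vials are upright. I'll continue.

```bash
python3 - <<'E'
from h import *
b0=np.array([.502,.143]);b1=np.array([.490,-.0493])
for f in (.5,1):
  y=-12.5+16.6*f; rows(fence(b0+(b1-b0)*f,y),y,1)
E
```

```text
[0.0006, -0.0474, 0.0002, -0.0763]
[0.0008, -0.1425, -0.0001, -0.2211]
```

Call:
step_arm:
  commands:
    - [0.0, -0.005, 0, -0.008]
    - [0.0, -0.011, 0, -0.018]
    - [0.0, -0.017, 0, -0.027]
    - [0.0, -0.023, 0, -0.037]
    - [0.0, -0.029, 0, -0.047]
    - [0.0, -0.035, 0, -0.056]
    - [0.0, -0.042, 0, -0.066]
    - [0.0, -0.049, 0, -0.076]

```text
t: 9.48
tcp_pos: [0.5144, 0.1018, 0.0064]
tool_rot: [0.025, 0.706, -0.027, 0.707]
force: [-0.5, 2.7, -1.3]
finger_gap: 0.587
```

Call:
step_arm:
  commands:
    - [0.0, -0.007, 0, -0.01]
    - [0.0, -0.014, 0, -0.021]
    - [0.0, -0.021, 0, -0.032]
    - [0.0, -0.028, 0, -0.043]
    - [0.0, -0.034, 0, -0.052]
    - [0.0, -0.04, 0, -0.06]
    - [0.0, -0.045, 0, -0.068]
    - [0.0, -0.048, 0, -0.072]

```text
t: 10.15
tcp_pos: [0.5108, 0.0531, 0.0064]
tool_rot: [-0.001, 0.707, -0.001, 0.707]
force: [0.2, 1.8, -1.6]
finger_gap: 0.582
```

```bash
python3 - <<'E'
from h import *
print(telemetry.sense()['force'])
im=optics.snapshot('top'); cv2.imwrite('pics/t4.png',im[:,:,::-1])
b0=np.array([.502,.143]);b1=np.array([.490,-.0493])
go([*fence(b1,4.1),.006],4.1)
E
```

```text
[ 0.21146667  1.81206377 -1.64050087]
now [0.5109 0.0528 0.0065] jawyaw -0.02 q [-0.11  0.76  1.86 -0.01  0.52 -0.11] t 10.2 | row [ 0.0006 -0.0427 -0.0101] turn -0.0719 (deg -4.1 ) rows>= 2
```

View pics/t4.png

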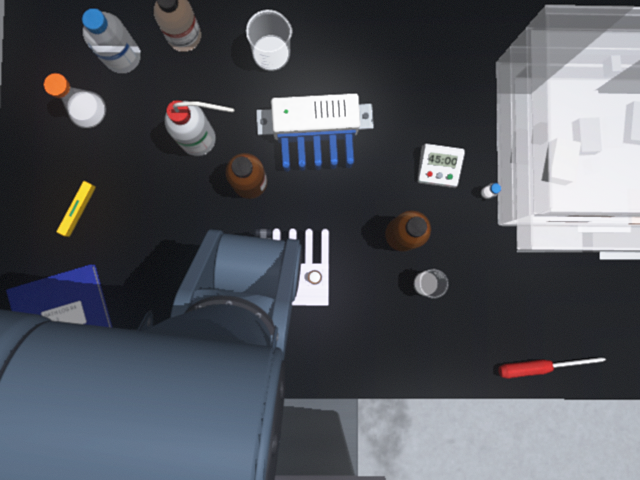

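```bash
cat >> h.py <<'E'
D=np.array([.752,-.0305]);DY=4.1
def todock(p):
    a=np.radians(DY);c,s=np.cos(a),np.sin(a); d=np.atleast_2d(p)[:,:2]-D; return np.c_[d[:,0]*c+d[:,1]*s,-d[:,0]*s+d[:,1]*c]
def fins(im,z=.036,box=None,rowsr=None,thr=110):
    """bright block fin centres: runs of bright px per row of rgb top image"""
    g=im.astype(float).min(2); out=[]
    for r in rowsr:
        m=np.clip(g[r]-thr,0,None); m[:box[0]]=0;m[box[1]:]=0
        lab=np.nonzero(np.diff(np.r_[0,(m>0).astype(int),0]))[0].reshape(-1,2)
        out+=[(( m[a:b]*np.arange(a,b)).sum()/m[a:b].sum(),r) for a,b in lab if b-a>=4 and b-a<12]
    return np.array(out)
E
python3 - <<'E'
from h import *
im=cv2.imread('pics/t4.png')
uv=fins(im,box=(285,340),rowsr=range(235,262,4))
for r in sorted(set(uv[:,1])):
    q=uv[uv[:,1]==r]; print(r,q[:,0].round(1),(todock(plane('top',q,.036))*1000).round(1).tolist())
E
```

```text
235.0 [292.3 308.6 324.7] [[-174.7, 52.6], [-176.4, 24.7], [-178.2, -3.0]]
239.0 [294.  308.6 324.6] [[-181.7, 50.2], [-183.3, 25.2], [-185.1, -2.5]]
243.0 [308.5 324.6] [[-190.2, 25.7], [-192.0, -2.0]]
247.0 [308.5 324.6] [[-197.1, 26.1], [-198.9, -1.5]]
251.0 [308.5 324.6] [[-204.0, 26.7], [-205.8, -1.1]]
255.0 [308.4 324.6] [[-210.8, 27.2], [-212.6, -0.6]]
259.0 [308.4 324.6] [[-217.7, 27.7], [-219.5, -0.1]]
```

Call:
step_arm:
  commands:
    - [0.0, -0.006, 0, -0.01]
    - [0.0, -0.013, 0, -0.021]
    - [0.0, -0.02, 0, -0.033]
    - [0.0, -0.026, 0, -0.045]
    - [0.0, -0.032, 0, -0.055]
    - [0.0, -0.037, 0, -0.065]
    - [0.0, -0.0405, 0, -0.07]
    - [0.0, -0.042, 0, -0.072]

```text
t: 10.87
tcp_pos: [0.5109, 0.0102, 0.0066]
tool_rot: [-0.026, 0.706, 0.024, 0.707]
force: [-0.2, 2.4, -0.8]
finger_gap: 0.585
```

```bash
python3 - <<'E'
from h import *
print(telemetry.sense()['force'])
im=optics.snapshot('top'); cv2.imwrite('pics/t5.png',im[:,:,::-1])
go([.5,.01,.006],4.1)
im=im[:,:,::-1]
uv=fins(im,box=(300,375),rowsr=range(233,260,4))
for r in sorted(set(uv[:,1])):
    q=uv[uv[:,1]==r]; print(r,q[:,0].round(1),(todock(plane('top',q,.036))*1000).round(1).tolist())
E
```

```text
[-0.1794149   2.4441484  -0.81059938]
now [0.511  0.0101 0.0066] jawyaw 4.1 q [-0.2   0.76  1.87 -0.01  0.51 -0.26] t 10.92 | row [ 0.0006  0.0007 -0.011 ] turn 0.0001 (deg 0.0 ) rows>= 1
233.0 [314.6 330.7 347. ] [[-173.6, 14.2], [-175.4, -13.6], [-177.2, -41.6]]
237.0 [314.7 331.  347.4] [[-180.6, 14.4], [-182.3, -13.7], [-184.1, -41.9]]
241.0 [315.1 331.5 347.6] [[-187.5, 14.2], [-189.3, -14.0], [-191.1, -41.7]]
245.0 [347.7] [[-198.0, -41.5]]
249.0 [348.1] [[-204.9, -41.7]]
253.0 [348.4] [[-211.8, -41.8]]
257.0 [348.6] [[-218.7, -41.6]]
```

View pics/t5.png

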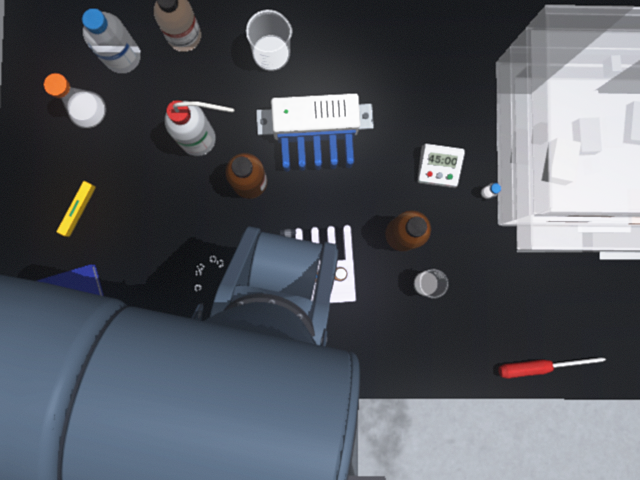

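Offset and yaw both look good: the three visible fins sit at dock y = −41.7, −13.8 and +14.3 mm, against −42, −14 and +14. I'll back off, rise and go behind the block.

Call:
step_arm:
  commands:
    - [0.0, 0.006, 0, 0]
    - [0.0, 0.015, 0, 0]
    - [-0.005, 0.022, 0, 0]
    - [-0.035, 0.024, 0, 0]
    - [-0.075, 0.024, 0, 0]
    - [-0.115, 0.024, 0, 0]
    - [-0.155, 0.024, 0, 0]
    - [-0.185, 0.024, 0, 0]

```text
t: 11.58
tcp_pos: [0.5095, 0.0358, 0.1951]
tool_rot: [-0.027, 0.705, 0.024, 0.708]
force: [-0.1, -0.0, -0.6]
finger_gap: 0.586
```

```bash
python3 - <<'E'
from h import *
a=np.radians(DY);ex=np.array([np.cos(a),np.sin(a)]);print(D-ex*.33)
go([*(D-ex*.33),.19],4.1-90)
E
```

```text
[ 0.42284454 -0.05409416]
now [0.5095 0.0358 0.1951] jawyaw 4.2 q [-0.15  0.42  1.76 -0.    0.95 -0.22] t 11.58 | row [ 0.0051 -0.0833 -0.093 ] turn -1.569 (deg -89.9 ) rows>= 13
```

Call:
step_arm:
  commands:
    - [0.001, -0.01, -0.01, 0.1]
    - [0.002, -0.02, -0.022, 0.22]
    - [0.003, -0.03, -0.034, 0.34]
    - [0.004, -0.04, -0.046, 0.46]
    - [0.005, -0.05, -0.058, 0.58]
    - [0.005, -0.06, -0.07, 0.7]
    - [0.005, -0.07, -0.08, 0.82]
    - [0.005, -0.08, -0.09, 0.94]
  jaw: 0.055

```text
t: 12.25
tcp_pos: [0.4248, -0.05, 0.1905]
tool_rot: [0.298, 0.639, -0.299, 0.643]
force: [0.1, 0.4, 0.1]
finger_gap: 0.643
```

```bash
python3 - <<'E'
from h import *
a=np.radians(DY);ex=np.array([np.cos(a),np.sin(a)])
go([*(D-ex*.33),.19],4.1-90)
E
```

```text
now [ 0.4248 -0.05    0.1905] jawyaw -49.91 q [-0.38  0.33  1.96 -0.    0.85  0.49] t 12.25 | row [ 0.0005 -0.0041  0.0019] turn 0.6282 (deg 36.0 ) rows>= 6
```

Call:
step_arm:
  commands:
    - [0.0005, -0.001, 0, 0.11]
    - [0.0005, -0.002, 0.001, 0.23]
    - [0.0005, -0.004, 0.002, 0.35]
    - [0.0005, -0.004, 0.002, 0.47]
    - [0.0005, -0.004, 0.002, 0.57]
    - [0.0005, -0.004, 0.002, 0.628]
    - [0.0005, -0.004, 0.002, 0.628]

```text
t: 12.83
tcp_pos: [0.4228, -0.0532, 0.1904]
tool_rot: [0.482, 0.515, -0.482, 0.52]
force: [-0.3, 1.6, -1.0]
finger_gap: 0.638
```

```bash
python3 - <<'E'
from h import *
im=optics.snapshot('wrist'); P=optics.camera_params('wrist'); im=optics.snapshot('wrist'); cv2.imwrite('pics/w7.png',im[:,:,::-1])
import pickle; pickle.dump(P,open('P7.pkl','wb'))
im=optics.snapshot('top'); cv2.imwrite('pics/t6.png',im[:,:,::-1])
a=np.radians(DY);ex=np.array([np.cos(a),np.sin(a)])
go([*(D-ex*.33),.006],4.1-90)
E
```

```text
now [ 0.4229 -0.0535  0.1902] jawyaw -85.75 q [-0.39  0.33  1.96 -0.    0.85  1.11] t 12.98 | row [ 0.1842 -0.001  -0.0003] turn 0.0027 (deg 0.2 ) rows>= 5
```

View pics/w7.png

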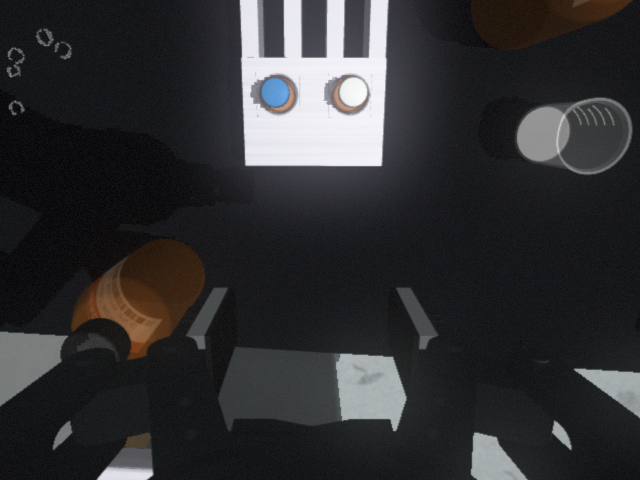

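View pics/t6.png

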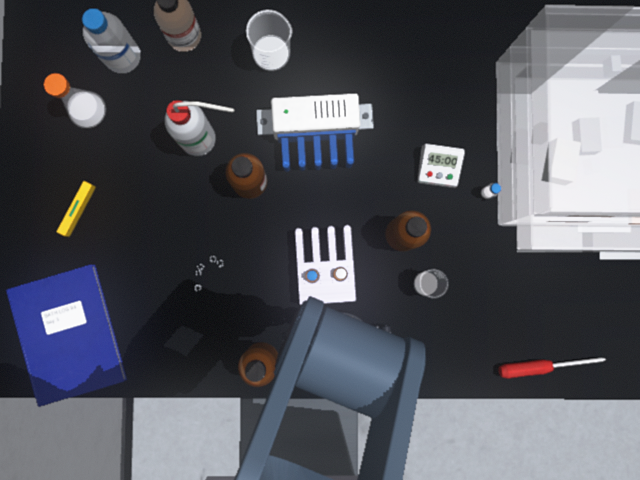

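The wrist view shows the block centred ahead, with its back edge at row 165 and cols 246–383. Both vials are seated. The distractor bottle is at left (95,345), beside the fingers. I'll check distances before descending.

```bash
python3 - <<'E'
from h import *
import pickle; P=pickle.load(open('P7.pkl','rb'))
print('wrist back corners',todock(plane('wrist',[(246,166),(383,166)],.04,P)))
s,_,_=st(); print('tcp',todock(s['tcp_pos'][None]), 'bottle C', todock([[.354,.0625]]))
im=cv2.imread('pics/t6.png')
uv=fins(im,box=(285,365),rowsr=range(233,260,4))
for r in sorted(set(uv[:,1])):
    q=uv[uv[:,1]==r]; print(r,q[:,0].round(1),(todock(plane('top',q,.036))*1000).round(1).tolist())
E
```

```text
wrist back corners [[-0.2943516   0.04548574]
 [-0.29401286 -0.05008152]]
tcp [[-0.3298751   0.00058477]] bottle C [[-0.39033217  0.12121798]]
233.0 [298.5 314.7 330.8 347.2] [[-171.9, 41.7], [-173.6, 14.0], [-175.4, -13.8], [-177.2, -42.0]]
237.0 [298.6 314.8 331.2 347.5] [[-178.8, 42.0], [-180.6, 14.3], [-182.4, -14.0], [-184.2, -42.1]]
241.0 [298.8 315.2 331.5 347.6] [[-185.7, 42.2], [-187.5, 14.1], [-189.3, -14.0], [-191.1, -41.8]]
245.0 [299.1 315.5 331.6 347.9] [[-192.6, 42.0], [-194.4, 14.0], [-196.2, -13.8], [-198.0, -41.8]]
249.0 [299.5 315.6 331.9 348.4] [[-199.5, 41.8], [-201.3, 14.1], [-203.1, -13.8], [-204.9, -42.2]]
253.0 [299.6 315.9 332.4 348.5] [[-206.4, 42.0], [-208.2, 14.2], [-210.1, -14.2], [-211.8, -42.0]]
257.0 [299.8 316.2 332.5 348.7] [[-213.3, 42.2], [-215.1, 14.1], [-216.9, -14.0], [-218.7, -41.8]]
```

All four fins lie on the dock gap lines to within 0.3 mm. Descending.

Call:
step_arm:
  commands:
    - [0.02, -0.001, 0, 0]
    - [0.055, -0.001, 0.001, 0.002]
    - [0.095, -0.001, 0.001, 0.002]
    - [0.13, -0.001, 0.001, 0.002]
    - [0.16, -0.001, 0.001, 0.002]
    - [0.176, -0.001, 0.001, 0.002]
    - [0.183, -0.001, 0.001, 0.002]
    - [0.184, -0.001, 0.001, 0.002]

```text
t: 13.65
tcp_pos: [0.4224, -0.0551, 0.005]
tool_rot: [0.481, 0.517, -0.482, 0.519]
force: [-0.2, -0.1, 0.5]
finger_gap: 0.637
```

Call:
step_arm:
  commands:
    - [0, 0.003, 0, 0]
    - [0, 0.006, 0, 0]
    - [0, 0.009, 0, 0]
    - [0, 0.012, 0, 0]
    - [0, 0.015, 0, 0]
    - [0, 0.018, 0, 0]
    - [0, 0.021, 0, 0]
    - [0, 0.024, 0, 0]

```text
t: 14.32
tcp_pos: [0.4468, -0.0533, 0.0053]
tool_rot: [0.481, 0.516, -0.482, 0.52]
force: [0.3, -0.6, -0.2]
finger_gap: 0.644
```

```bash
python3 - <<'E'
from h import *
s,_,_=st(); print('tcp',todock(s['tcp_pos'][None]),s['force'])
a=np.radians(DY);ex=np.array([np.cos(a),np.sin(a)])
go([*(D-ex*.25),.006],4.1-90)
E
```

```text
tcp [[-0.30606094 -0.00095693]] [ 0.26655048 -0.56876208 -0.21919318]
now [ 0.4468 -0.0533  0.0053] jawyaw -85.81 q [-0.37  0.74  2.02 -0.01  0.37  1.14] t 14.32 | row [-0.0006  0.0561 -0.0009] turn 0.0016 (deg 0.1 ) rows>= 2
```

Call:
step_arm:
  commands:
    - [0, 0.004, 0, 0]
    - [0, 0.009, 0, 0]
    - [0, 0.015, 0, 0]
    - [0, 0.021, 0, 0]
    - [0, 0.028, 0, 0]
    - [0, 0.035, 0, 0]
    - [0, 0.041, 0, 0]
    - [0, 0.045, 0, 0]

```text
t: 14.98
tcp_pos: [0.4933, -0.0502, 0.0053]
tool_rot: [0.481, 0.516, -0.481, 0.52]
force: [-2.2, -0.2, -1.6]
finger_gap: 0.64
```

```bash
cat >chk.py <<'E'
from h import *
import sys
s,_,_=st(); print('tcp',todock(s['tcp_pos'][None]),s['force'])
im=optics.snapshot('top')[:,:,::-1]; cv2.imwrite('pics/%s.png'%sys.argv[1],im)
uv=fins(im,box=(280,360),rowsr=range(int(sys.argv[2]),int(sys.argv[3]),5))
if len(uv):
  for r in sorted(set(uv[:,1])):
    q=uv[uv[:,1]==r]; print(r,q[:,0].round(1),(todock(plane('top',q,.036))*1000).round(1).tolist())
a=np.radians(DY);ex=np.array([np.cos(a),np.sin(a)])
go([*(D-ex*.216),.006],4.1-90)
E
python3 chk.py t7 205 240
```

```text
tcp [[-0.25945916 -0.00113958]] [-2.20550769 -0.2358995  -1.60528204]
205.0 [296.9 313.  329.2 345.4] [[-123.2, 41.5], [-125.0, 13.7], [-126.7, -14.2], [-128.5, -42.3]]
210.0 [297.  313.4 329.5 345.7] [[-131.9, 41.8], [-133.7, 13.6], [-135.5, -14.2], [-137.2, -42.1]]
215.0 [297.5 313.6 329.7 346. ] [[-140.7, 41.5], [-142.4, 13.8], [-144.1, -14.0], [-145.9, -42.2]]
220.0 [297.7 313.9 330.2 346.5] [[-149.3, 41.8], [-151.1, 13.9], [-152.9, -14.3], [-154.6, -42.4]]
225.0 [298.  314.4 330.5 346.7] [[-158.0, 41.8], [-159.8, 13.6], [-161.6, -14.3], [-163.3, -42.1]]
230.0 [298.5 314.6 330.7 347.2] [[-166.7, 41.5], [-168.5, 13.8], [-170.2, -14.0], [-172.0, -42.3]]
235.0 [298.6 315. ] [[-175.3, 41.8], [-177.1, 13.7]]
now [ 0.4941 -0.0503  0.0054] jawyaw -85.79 q [-0.33  0.76  1.91 -0.01  0.47  1.18] t 15.03 | row [-0.0004  0.0427 -0.0013] turn 0.0019 (deg 0.1 ) rows>= 2
```

View pics/t7.png

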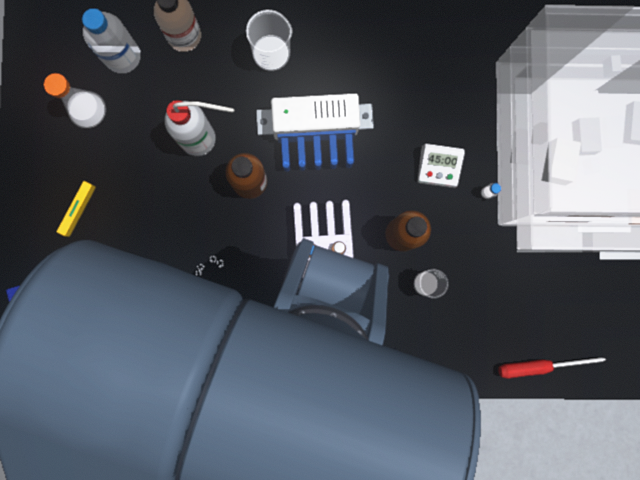

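Still aligned to about 0.2 mm, with the fins at (298–346, 205) heading into the gaps. I'll go to just short of entry and check again.

Call:
step_arm:
  commands:
    - [0, 0.004, 0, 0]
    - [0, 0.009, 0, 0]
    - [0, 0.015, 0, 0]
    - [0, 0.021, 0, 0]
    - [0, 0.028, 0, 0]
    - [0, 0.035, 0, 0]
    - [0, 0.041, -0.001, 0]
    - [0, 0.045, -0.001, 0]

```text
t: 15.7
tcp_pos: [0.5403, -0.046, 0.0057]
tool_rot: [0.482, 0.515, -0.481, 0.521]
force: [-3.1, -0.7, -1.1]
finger_gap: 0.644
```

```bash
python3 chk.py t8 182 215
python3 -c "
import cv2
im=cv2.imread('pics/t8.png'); cv2.imwrite('pics/c8.png',cv2.resize(im[85:265,240:400],None,fx=3.3,fy=3.3,interpolation=2))"
```

```text
tcp [[-0.21223946 -0.00036513]] [-3.11922616 -0.72713538 -1.08627766]
182.0 [294.7 310.9 327.1 343.4] [[-83.0, 42.7], [-84.7, 14.6], [-86.4, -13.4], [-88.2, -41.5]]
187.0 [295.2 311.4 327.5 343.6] [[-91.7, 42.5], [-93.5, 14.4], [-95.2, -13.5], [-96.9, -41.4]]
192.0 [295.6 311.6 327.7 343.9] [[-100.5, 42.3], [-102.2, 14.6], [-104.0, -13.3], [-105.7, -41.3]]
197.0 [295.8 312.  328.2 344.4] [[-109.2, 42.6], [-111.0, 14.6], [-112.7, -13.5], [-114.5, -41.5]]
202.0 [295.2 312.4 328.5 344.7] [[-117.9, 44.1], [-119.7, 14.3], [-121.4, -13.5], [-123.2, -41.3]]
207.0 [312.7] [[-128.4, 14.5]]
now [ 0.5411 -0.0461  0.0058] jawyaw -85.77 q [-0.29  0.78  1.79 -0.    0.56  1.21] t 15.75 | row [-0.0003 -0.0045 -0.0005] turn 0.0023 (deg 0.1 ) rows>= 1
```

View pics/c8.png

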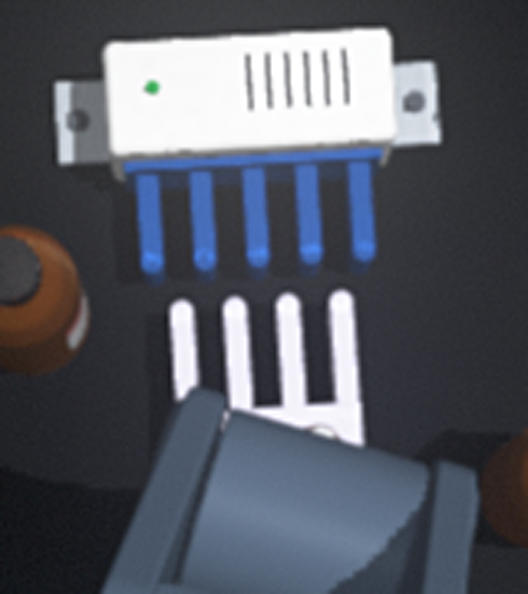

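The four block fins point squarely at the four dock gaps (offset +0.5 mm, play 3 mm). I'll push in slowly and watch the force.

Call:
step_arm:
  commands:
    - [0, 0.003, 0, 0]
    - [0, 0.007, 0, 0]
    - [0, 0.011, 0, 0]
    - [0, 0.015, 0, 0]
    - [0, 0.019, 0, 0]
    - [0, 0.023, 0, 0]
    - [0, 0.027, 0, 0]
    - [0, 0.03, 0, 0]

```text
t: 16.42
tcp_pos: [0.5717, -0.044, 0.006]
tool_rot: [0.482, 0.514, -0.48, 0.522]
force: [-2.1, -0.7, -1.0]
finger_gap: 0.641
```

Call:
step_arm:
  commands:
    - [0, 0.003, 0, 0]
    - [0, 0.006, 0, 0]
    - [0, 0.01, 0, 0]
    - [0, 0.014, 0, 0]
    - [0, 0.017, 0, 0]
    - [0, 0.02, 0, 0]
    - [0, 0.022, 0, 0]
    - [0, 0.024, 0, 0]

```text
t: 17.08
tcp_pos: [0.5958, -0.0421, 0.0062]
tool_rot: [0.482, 0.515, -0.48, 0.522]
force: [-2.2, -0.6, -0.6]
finger_gap: 0.643
```

```bash
python3 chk.py t9 175 195
python3 -c "
import cv2
im=cv2.imread('pics/t9.png'); cv2.imwrite('pics/c9.png',cv2.resize(im[85:265,240:400],None,fx=3.3,fy=3.3,interpolation=2))"
```

```text
tcp [[-0.15664619 -0.00045016]] [-2.19916707 -0.59319014 -0.61007946]
now [ 0.5963 -0.0422  0.0063] jawyaw -85.77 q [-0.26  0.81  1.65 -0.    0.67  1.24] t 17.13 | row [-0.0003 -0.0599 -0.0007] turn 0.0023 (deg 0.1 ) rows>= 2
```

View pics/c9.png

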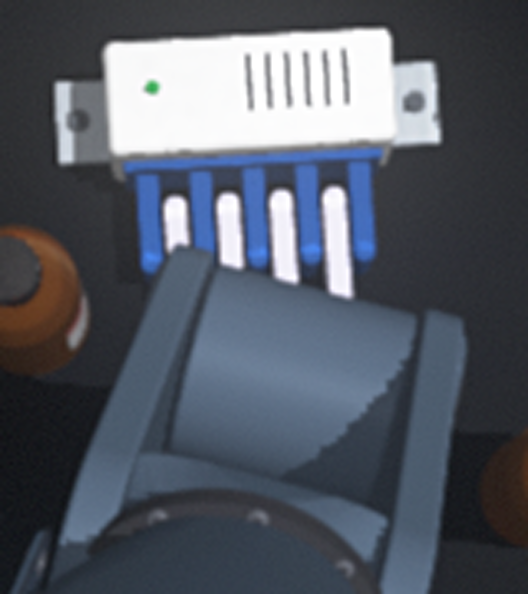

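The fins have entered cleanly between the dock's, with force steady at 2 N. About 10 mm remains, so I'll go in small steps until it stops.

Call:
step_arm:
  commands:
    - [0, 0.0015, 0, 0]
    - [0, 0.003, 0, 0]
    - [0, 0.0045, 0, 0]
    - [0, 0.006, 0, 0]
    - [0, 0.007, 0, 0]
    - [0, 0.008, 0, 0]

```text
t: 17.63
tcp_pos: [0.6044, -0.0416, 0.0063]
tool_rot: [0.482, 0.514, -0.48, 0.522]
force: [-1.5, -0.4, -0.7]
finger_gap: 0.646
```

Call:
step_arm:
  commands:
    - [0, 0.0007, 0, 0]
    - [0, 0.0014, 0, 0]
    - [0, 0.002, 0, 0]

```text
t: 17.88
tcp_pos: [0.6064, -0.0415, 0.0063]
tool_rot: [0.482, 0.514, -0.48, 0.522]
force: [-2.8, -0.8, -0.1]
finger_gap: 0.64
```

Call:
step_arm:
  commands:
    - [0, 0.0006, 0, 0]
    - [0, 0.0012, 0, 0]
    - [0, 0.0018, 0, 0]

```text
t: 18.13
tcp_pos: [0.6082, -0.0413, 0.0064]
tool_rot: [0.482, 0.514, -0.48, 0.522]
force: [-3.2, -0.3, -1.2]
finger_gap: 0.645
```

```bash
python3 chk.py t10 175 195
python3 -c "
import cv2
im=cv2.imread('pics/t10.png'); cv2.imwrite('pics/c10.png',cv2.resize(im[115:195,260:380],None,fx=6,fy=6,interpolation=2))"
```

```text
tcp [[-0.144168  -0.0005383]] [-3.22801755 -0.29856167 -1.1588417 ]
now [ 0.6083 -0.0413  0.0064] jawyaw -85.77 q [-0.25  0.82  1.62 -0.    0.69  1.25] t 18.18 | row [-0.0003 -0.0719 -0.0007] turn 0.0022 (deg 0.1 ) rows>= 2
```

View pics/c10.png

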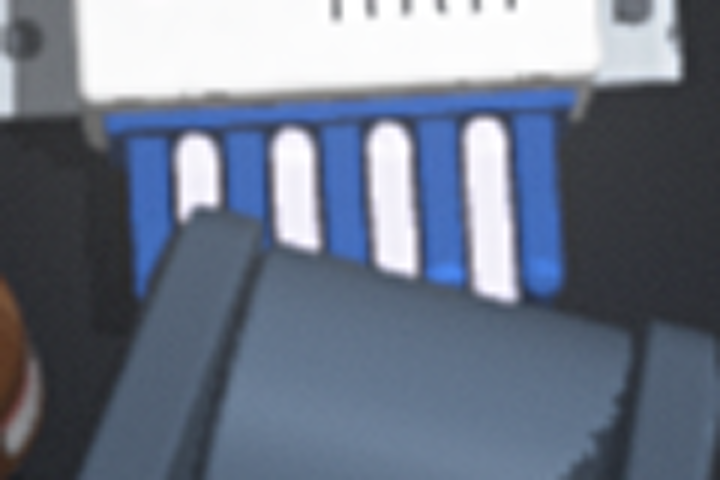

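The nose tips are almost at the blue face (a home block touches it at x = −5). No rise in force yet, so I'll continue gently.

Call:
step_arm:
  commands:
    - [0, 0.0005, 0, 0]
    - [0, 0.001, 0, 0]
    - [0, 0.0015, 0, 0]

```text
t: 18.43
tcp_pos: [0.6085, -0.0411, 0.0061]
tool_rot: [0.482, 0.515, -0.481, 0.521]
force: [-5.2, -1.3, 0.7]
finger_gap: 0.647
```

Call:
step_arm:
  commands:
    - [0, 0.0005, 0, 0]
    - [0, 0.001, 0, 0]
    - [0, 0.0015, 0, 0]

```text
t: 18.68
tcp_pos: [0.6085, -0.041, 0.006]
tool_rot: [0.481, 0.516, -0.482, 0.52]
force: [-6.9, -2.0, 1.3]
finger_gap: 0.645
```

Call:
step_arm:
  commands:
    - [0, 0.001, 0, 0]
    - [0, 0.0025, 0, 0]
    - [0, 0.004, 0, 0]
    - [0, 0.004, 0, 0]

```text
t: 19.02
tcp_pos: [0.6084, -0.0409, 0.006]
tool_rot: [0.479, 0.518, -0.484, 0.517]
force: [-11.5, -4.2, 5.5]
finger_gap: 0.644
```

```bash
python3 chk.py t11 175 195
python3 -c "
import cv2
im=cv2.imread('pics/t11.png'); cv2.imwrite('pics/c11.png',cv2.resize(im[115:195,260:380],None,fx=6,fy=6,interpolation=2))"
```

```text
tcp [[-1.43973651e-01 -8.82332744e-05]] [-11.46342724  -4.24380629   5.46591522]
now [ 0.6084 -0.0409  0.006 ] jawyaw -85.82 q [-0.25  0.82  1.61 -0.01  0.72  1.26] t 19.07 | row [ 0.0004 -0.072  -0.0002] turn 0.0015 (deg 0.1 ) rows>= 2
```

View pics/c11.png

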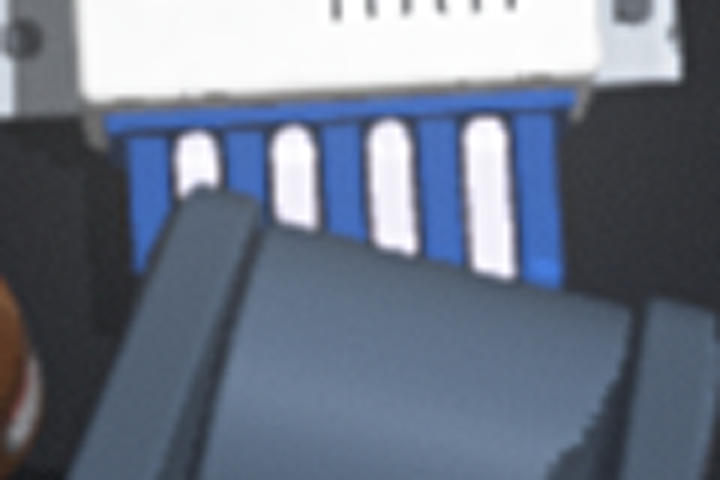

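Hard stop: the TCP stays at x = 0.6085 while the force rises to 11.5 N, and the fin noses are against the blue face. I'll back off, rise and clear the view.

Call:
step_arm:
  commands:
    - [0, -0.002, 0, 0]
    - [0, -0.006, 0, 0]
    - [0, -0.012, 0, 0]
    - [0, -0.022, 0, 0]
    - [0, -0.032, 0, 0]
    - [0, -0.038, 0, 0]
    - [0, -0.04, 0, 0]

```text
t: 19.65
tcp_pos: [0.568, -0.0437, 0.0064]
tool_rot: [0.479, 0.518, -0.484, 0.518]
force: [0.1, -0.9, -0.5]
finger_gap: 0.643
```

Call:
step_arm:
  commands:
    - [-0.02, 0, 0, 0]
    - [-0.05, 0, 0, 0]
    - [-0.09, -0.01, 0, 0]
    - [-0.13, -0.03, 0, 0]
    - [-0.17, -0.055, 0, 0]
    - [-0.205, -0.08, 0, 0]
    - [-0.22, -0.1, 0, 0]
    - [-0.22, -0.11, 0, 0]

```text
t: 20.32
tcp_pos: [0.4597, -0.0514, 0.2315]
tool_rot: [0.48, 0.515, -0.482, 0.521]
force: [0.1, 0.7, 0.5]
finger_gap: 0.645
```

```bash
python3 - <<'E'
from h import *
s=telemetry.sense(); print(s['tcp_pos'],s['force'],s['t'])
im=optics.snapshot('top')[:,:,::-1]; cv2.imwrite('pics/t12.png',im)
cv2.imwrite('pics/s12.png',optics.snapshot('side')[:,:,::-1])
cv2.imwrite('pics/c12.png',cv2.resize(im[95:275,250:400],None,fx=3.3,fy=3.3,interpolation=2))
E
```

```text
[ 0.45973178 -0.05135884  0.23150325] [0.09542085 0.66988548 0.49559121] 20.3167
```

View pics/c12.png

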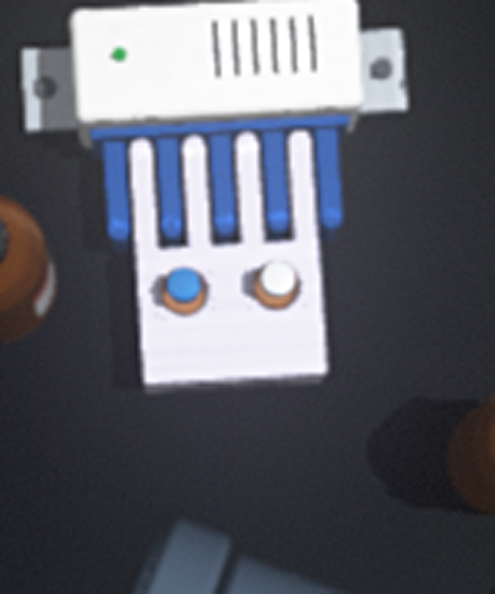

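View pics/s12.png

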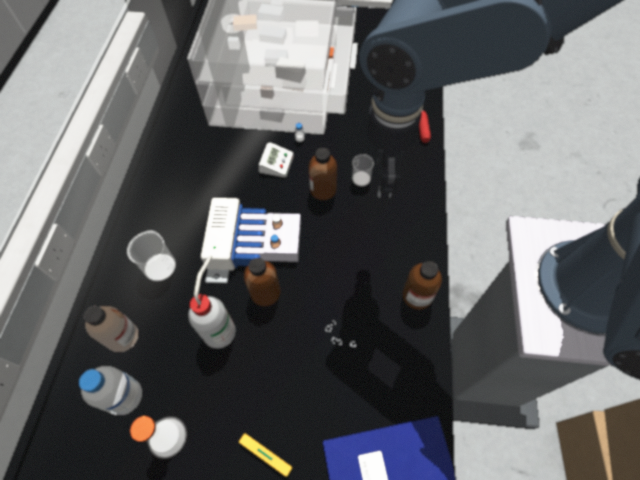

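View pics/t12.png

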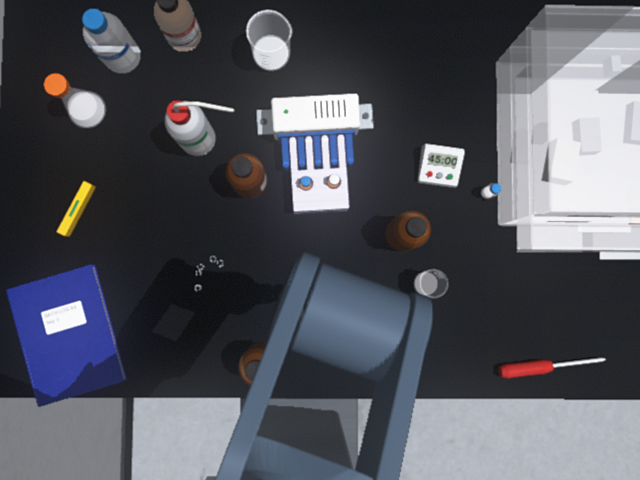

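The block is home: fins interleaved, noses at the blue face (141–300, ~138 in the crop), both vials upright, and the bottle standing at (410,231). I'll do a numeric check of block pose and bystanders.

```bash
python3 - <<'E'
from h import *
im=cv2.imread('pics/t12.png'); i0=cv2.imread('pics/top0.png')
c=np.array([(145,381),(327,373)])/3.3+[250,95]; print('back',todock(plane('top',c,.04)))
c=np.array([(141,137),(194,135),(247,133),(300,130)])/3.3+[250,95]; print('tips',todock(plane('top',c,.036)))
print('blue face',todock(plane('top',np.array([(95,135),(355,121)])/3.3+[250,95],.036)))
uv=fins(im,box=(285,350),rowsr=range(146,164,4))
for r in sorted(set(uv[:,1])):
    q=uv[uv[:,1]==r]; print(r,(todock(plane('top',q,.036))*1000).round(1).tolist())
d=cv2.absdiff(im,i0).max(2)
for n,(x0,y0,x1,y1) in dict(beaker=(410,265,452,300),timer=(415,140,468,190),wash=(160,95,240,160),bottleA=(222,148,270,200),dock=(255,90,375,132)).items(): print(n,(d[y0:y1,x0:x1]>40).sum())
E
```

```text
back [[-0.13292891  0.04712377]
 [-0.13468022 -0.04793276]]
tips [[-0.00298794  0.04110136]
 [-0.00359229  0.01312422]
 [-0.00419745 -0.01489013]
 [-0.00426813 -0.04297839]]
blue face [[-0.00046897  0.06523075]
 [-0.00118748 -0.0723899 ]]
146.0 [[-19.7, 42.3], [-21.4, 14.5], [-23.0, -13.4], [-24.7, -41.4]]
150.0 [[-26.7, 42.6], [-28.4, 14.5], [-30.1, -13.5], [-31.8, -41.6]]
154.0 [[-33.8, 42.5], [-35.5, 14.5], [-37.2, -13.6], [-38.9, -41.6]]
158.0 [[-40.8, 42.2], [-42.5, 14.4], [-44.2, -13.4], [-45.9, -41.4]]
162.0 [[-47.9, 42.4], [-49.6, 14.6], [-51.3, -13.3], [-53.0, -41.4]]
beaker 32
timer 0
wash 0
bottleA 0
dock 0
```

```bash
python3 - <<'E'
from h import *
i0=cv2.imread('pics/top0.png')
for n in ('t2','t8','t12'):
    d=cv2.absdiff(cv2.imread(f'pics/{n}.png'),i0).max(2)[265:302,410:452]; ys,xs=np.nonzero(d>40); print(n,len(xs),xs.min()+410 if len(xs) else '',xs.max()+410 if len(xs) else '',ys.min()+265 if len(xs) else '')
print(manip.sign_off())
E
```

```text
t2 0   
t8 0   
t12 61 416 430 294
the job is handed in; nothing more can be done
None
```

I moved the bottle aside and pushed the cooling block fully home in the dock, then handed the job in at about t = 20 s. No verdict comes back.

**Bottle:** I took the rightmost amber bottle, the one in front of the dock. I lifted it about 15 mm and set it down upright about 130 mm to the right, clear of the beaker and timer.

**Block:** I used the two part-open fingers as a fence. I pushed the block's left face sideways while turning it about 17° to line up with the dock. I then pushed on the flat back until it stopped hard, with no further travel and 11.5 N on the tool.

**Last checks:**
- **Seating:** The four fins lie between the dock's five, within about 0.6 mm of the gap centres. The noses are at the blue face, and the back measures −133 to −135 mm against a home position of −135.
- **Vials:** Both are upright in their pockets.
- **Bystanders:** The timer, wash bottle and near amber bottle show no image change. The beaker's patch showed a few changed pixels in the last picture only, along the edge next to the arm; I put these down to the arm covering them. Two earlier pictures taken after the bottle was placed showed no change there.
- **Robot:** The gripper ended clear of everything, at 0.23 m height.

**Disagreement:** The wrist camera put the block's back about 10 mm farther forward and 2 mm to the side compared with the top camera's estimate. I aligned block and dock both from the top camera, so this did not affect the fit.

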